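# Close the dressing tank with its camlock cap

### The job

Close the dressing tank: push the camlock cap straight down onto the tank's grooved neck, with both cam arms still raised, until it is fully home against the grip of its gasket, then swing its two cam arms all the way down one after the other, and let go. Feel your way and use no more force than it needs, both on the neck and on the arms, and leave the other things on the table where they are.

Things in the scene. Friction and masses are not known exactly. Their poses are not given: they have to be found in the camera images.
- tank: Low round stainless steel tank, 160 mm across, fixed on the table, domed top 70 mm above the table. Origin: centre of its underside, z up. A short capped outlet sticks out low at its -x side, to 95 mm from the axis. On its axis stands the bare metal neck (the adaptor), which is sprung: pressed, it sinks straight down up to 8 mm (about 2 N per mm; the cap's weight alone sinks it 1 to 2 mm) and comes back.
- neck_top (a point): Centre of the flat top of the tank's grooved neck, on the tank's axis, 148 mm above the table when not pressed. Neck: 44 mm in diameter from the tank top to z = 118 mm, groove 31 mm in diameter to z = 136 mm, lip 44 mm in diameter to z = 148 mm, its last 5 mm tapering to 41 mm.
- cap: Metal camlock cap (the coupling), about 0.38 kg, starts upright, mouth down, on the table. Origin: centre of its open mouth (lowest face), z up. Round body 56 mm in diameter, 42 mm high; on it a square head 28 x 28 mm, sides along the cap's x and y, to grip (z = 42 to 72 mm). A cam arm at its +y and at its -y side. It fits the neck at any turn about the vertical.
- cap_head (a point): Centre of the top of the cap's square head, 72 mm above its mouth.
- cap_seat (a point): End of the cap's bore, 36 mm above its mouth; meets neck_top when fully home. Bore 45.6 mm in diameter. A gasket in it grips the neck over the last 4 mm of travel: pushing on takes 10 to 20 N there, so the neck sinks first; then it slips home and stops hard, and stays on. Pressing with about 25 N seats it surely; over 30 N on cap or arms harms the seal.
- cam_a (a joint): Cam arm on the cap's +y side, rad: 0 = raised (outward, 40 degrees above level), pi/2 = fully down at its stop (outward, 50 degrees below level). Pivot along the cap's x at y = +33 mm, z = 20 mm in the cap. Starts between 0 and 0.3. Stiff: it stays where left; about 6 N at 44 mm from the pivot moves it, more if the cap is not home. Its cam hooks under the neck's lip near the end.
- cam_b (a joint): The same cam arm on the cap's -y side (pivot at y = -33 mm, z = 20 mm in the cap); 0 = raised, pi/2 = fully down.
- cam_a_tip (a point): Point in the ring at the end of arm cam_a, 44 mm from its pivot, in the middle of its thickness. The arm is a straight flat steel bar 11 mm wide and 6 mm thick, ending in a ring 20 mm wide and 5 mm thick; its end is 56 mm from the pivot.
- cam_b_tip (a point): The same point of arm cam_b.
- dip_cup: Bystander: white ramekin, 65 mm across, 37 mm high, loose, between the cap and the tank; origin at the centre of its underside.
- pepper: Bystander: shaker with a dark body and white cap, 41 mm across, 84 mm high, loose, behind; origin at the centre of its underside.
- bell: Bystander: service bell, 85 mm across, 64 mm high, loose, behind; origin at the centre of its underside.
- roll: Bystander: cutlery roll, 222 x 42 x 38 mm, loose, lying along x to the left.

How it is judged:
By the outcome, as a careful person would: the job done as asked, in the order asked, and still so for the second after the job is handed in, with the robot touching nothing.
It also fails if it takes over 72 s, if anything falls off the work surface, if the arm or the gripper's body presses on something with over 40 N, if the wrist force passes 120 N, or if a joint passes its speed limit or range.

### The arm

A 6-joint arm with a two-finger parallel gripper is mounted at the origin on a cart in front of the work surface, level with it; the furniture and walls round the work are solid. World frame = base frame: x ahead of the robot, y to its left, z up, the work surface at z = 0. Lengths are in m, angles in rad, forces in N, time in s.
With the tool pointing down it reaches from about 0.325 to 0.85 m from the base axis. Payload 15.5 kg.
Tool frame: the origin (TCP) lies on the centre line of the jaws, within the pads' length; the fingertips stand 8 mm ahead of it and the grasp point (between the pads) lies 11 mm behind it; z points along the fingers, y is the line along which they close (so a half turn about z gives the same grasp; the last joint's range is limited). The gripper opens to 91 mm and grips with 3 to 60 N. Pads are 32 mm wide; open, the fingers measure 118 mm over their backs; the gripper's body (76 mm by 178 mm) begins 60 mm behind the grasp point.
Start: joints at [1.097, 0.494, 1.345, -0, 1.302, -0.096], TCP at [0.231, 0.581, 0.222] pointing down, gripper open.
Joint ranges: [-2.91, 2.91], [-0.82, 2.16], [0.22, 2.67], [-1.22, 4.37], [0.12, 2.79], [-3.08, 3.08]. Speed limits (rad/s): [1.89, 1.89, 2.57, 3.01, 3.01, 3.01].

### API

Orientations are given as a unit quaternion [w, x, y, z].
In Python, from workcell import get_obs, capture, finish_job gives the robot as it stands.
- The arm moves only by the tool play_rows, never from a script. Its argument "series" is text: rows parted by semicolons, each of 5 numbers parted by spaces: the opening, from -1 (shut) to 1 (fully open), then the shift along the tool's x, y, z in units of 300 mm (1.0 is 300 mm), then the turn about the tool's z in units of 0.08 rad (1.0 is 0.08 rad). A call has 1 to 20 rows; each row shifts and turns the commanded pose from where the row before left it, along the tool's axes as they then stand; what a row does not reach is not made up. A row lasts 1/12 s, in which the tool goes at most 41.7 mm and 7.16 degrees, less where a joint would pass 70% of its speed; a pose out of reach is approached as far as the arm can. A call with a number of a shift or a turn outside -1 to 1 is refused whole. A call with a gripper value outside its range is refused whole. The fingers move at their own pace and stop on an object; the grip force is fixed at half the most. Time passes only in rows, so rows that do not move let the fingers close. It gives the time, the measured TCP pose, the force, the opening and the grip force at its end, in the units of the state.
- get_obs(): the state, without advancing time (a new reading comes with each control period).
- capture(name): name is "side" or "top"; returns a dict with "pixels" (420x560x3 uint8, red, green, blue), "fov_y" (degrees; the focal length in pixels is half the picture's height over the tangent of half this angle, whatever the lens; pixels are square), "cx", "cy" (the principal point, pixels), "xyz" and "orientation" of the camera in the world. Camera axes: x right, y up, looking along -z (the intrinsics and any distortion apply to the point x, -y, -z); pixel columns grow to the right and rows downward; lengths in m; the calibration is good to about 2 mm. A picture is of the moment at which its call begins. There is no depth.
- finish_job(): hands the job in; it is judged then, once.
The state is a dict: "clock": time; "joints": joint angles; "dq": joint speeds; "joint_efforts": joint torques, N m; "tool_pos": TCP position; "ee_rot": TCP orientation; "contact_force": force on the tool from outside, world axes, zero at the start; "moment": the same for the moment, N m; "width": finger opening in m; "grip_force": force on a finger pad.
Only numpy, scipy, OpenCV 4.12 (cv2) and the standard library are available. Lean on these libraries where they do the work, as an engineer would, in place of code of your own. Each camera call takes 0.05 s, during which the arm holds its last target. There are 200 camera calls.

## Working session

There is one attempt and no reset: what is moved stays moved. The work goes in short steps, Python scripts to look and compute and a tool call to move; the robot and the scene stay as the last step left them, time stands still between calls to the robot, and variables do not carry over. Pictures are saved under pics/ and viewed, at most 10 in all, crops included, and the job is handed in when it is done.

Besides the shell and the picture viewer there is one more tool, called after "Call:" as name(argument=value, ...) on one line, values as JSON. play_rows: Moves the arm, as the interface text tells. Its arguments: {"type":"object","properties":{"series":{"type":"string"}},"required":["series"]}

```bash
mkdir -p pics; cat > h.py <<'E'
import numpy as np, cv2
from scipy.spatial.transform import Rotation as R
from workcell import get_obs, capture, finish_job
def q(o): return R.from_quat([o[1],o[2],o[3],o[0]])
def snap(n,f=None):
    c=capture(n)
    if f: cv2.imwrite('pics/'+f,c['pixels'][:,:,::-1])
    return c
def foc(c): return c['pixels'].shape[0]/2/np.tan(np.radians(c['fov_y'])/2)
def ray(c,u,v):
    d=np.array([(u-c['cx'])/foc(c),-(v-c['cy'])/foc(c),-1]); return np.array(c['xyz']),q(c['orientation']).apply(d)
def onz(c,u,v,z):
    o,d=ray(c,u,v); return o+d*(z-o[2])/d[2]
def proj(c,p):
    l=q(c['orientation']).inv().apply(np.array(p)-c['xyz']); return c['cx']+foc(c)*l[0]/-l[2], c['cy']+foc(c)*l[1]/l[2]
E
python3 - <<'E'
from h import *
for n in('top','side'):
    c=snap(n,n+'1.png'); print({k:v for k,v in c.items() if k!='pixels'})
print(get_obs())
E
```

```text
{'fov_y': 55.522595816115796, 'cx': 278.69869911317596, 'cy': 207.83805780052734, 'xyz': array([0.37286464, 0.0209393 , 1.09680692]), 'orientation': array([ 0.71068119,  0.0735469 , -0.05829069, -0.69722686])}
{'fov_y': 47.320331007450804, 'cx': 280.9960929362868, 'cy': 210.84162514203769, 'xyz': array([0.57378756, 0.92045527, 0.70647525]), 'orientation': array([-0.00115639, -0.002992  ,  0.46116286,  0.88730971])}
{'clock': 0.1, 'joints': array([ 1.09751664e+00,  4.94114788e-01,  1.34603884e+00,  1.14350341e-05,
        1.30249056e+00, -9.54741582e-02]), 'dq': array([-0.0005611 , -0.00129099, -0.00316095, -0.00066251, -0.00103838,
       -0.00025005]), 'joint_efforts': array([ 2.27721161e-03, -8.80237913e+01, -3.82546628e+01,  7.06816488e-02,
        4.81151242e-02, -1.36971526e-04]), 'tool_pos': array([0.23038583, 0.58065073, 0.22141205]), 'ee_rot': array([-1.52800632e-04,  1.87782759e-01,  9.82210445e-01, -5.03107234e-04]), 'contact_force': array([ 0.35468575,  0.54521635, -0.37940166]), 'moment': array([ 0.00266371, -0.00458434, -0.00298841]), 'grip_force': 0.0, 'width': 0.09164703882217812}
```

View pics/top1.png

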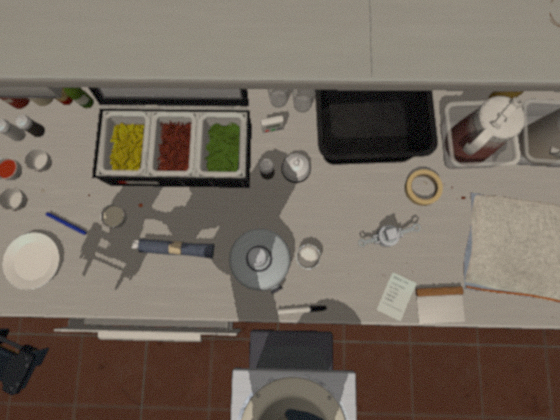

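View pics/side1.png

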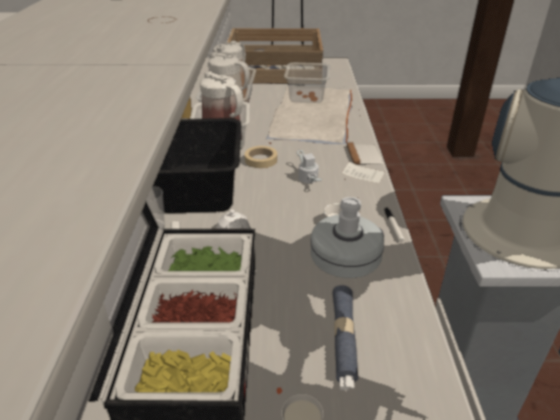

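The top view shows the tank and neck near (259,258), the cup at (309,256), and the cap at (389,235) with arms ending near (365,243) and (413,220). In the side view the neck top is near (348,203) and the cap near (308,160). I'll enlarge both areas and triangulate.

```bash
python3 - <<'E'
from h import *
t=cv2.imread('pics/top1.png'); s=cv2.imread('pics/side1.png')
z=lambda im,x,y,w,h:cv2.resize(im[y:y+h,x:x+w],(400,300),interpolation=cv2.INTER_CUBIC)
a=np.vstack([np.hstack([z(t,350,205,80,60),z(t,219,225,80,60)]),np.hstack([z(s,268,135,80,60),z(s,308,180,80,60)])])
cv2.imwrite('pics/z1.png',a)
T=capture('top');S=capture('side')
def tri(a,b):
    o1,d1=ray(T,*a);o2,d2=ray(S,*b)
    k=np.linalg.lstsq(np.c_[d1,-d2],o2-o1,rcond=None)[0]
    p=o1+d1*k[0];r=o2+d2*k[1];return ((p+r)/2).round(4),np.linalg.norm(p-r).round(4)
print(tri((259,257),(348,203)),tri((389,235),(308,157)))
print(onz(T,259,257,.148),onz(T,389,235,.072),onz(T,309,256,.037))
E
```

```text
(array([0.4363, 0.0874, 0.141 ]), np.float64(0.0065)) (array([ 0.5042, -0.2405,  0.0707]), np.float64(0.0077))
[0.43267781 0.08756406 0.148     ] [ 0.50020259 -0.23950357  0.072     ] [ 0.44490139 -0.03668031  0.037     ]
```

View pics/z1.png

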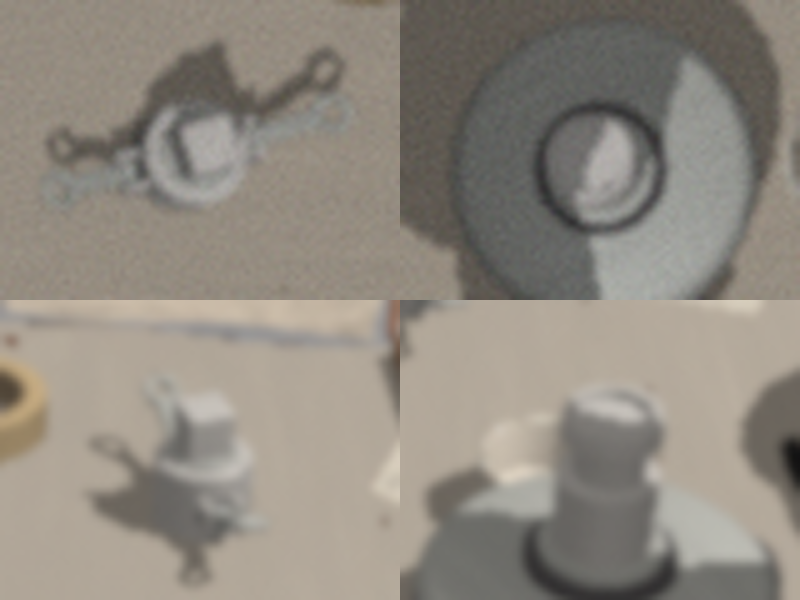

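Refined pixels from the zoom (5×), in the top view:
- Cap head top: (391.8, 233.8)
- Arm tips: (361.4, 243) and (417.4, 227.4)
- Neck top: about (258.5, 257.5)

In the side view the head top is at (309.6, 158.2) and the neck top at (350.4, 201).

```bash
cat >> h.py <<'E'
def tri(T,S,a,b):
    o1,d1=ray(T,*a);o2,d2=ray(S,*b)
    k=np.linalg.lstsq(np.c_[d1,-d2],o2-o1,rcond=None)[0]
    p=o1+d1*k[0];r=o2+d2*k[1];return ((p+r)/2).round(4),np.linalg.norm(p-r).round(4)
def plan(target,yaw_y=None):
    "tool-frame shift (units of 300mm) to target; turn units to have tool y along yaw_y"
    o=get_obs();r=q(o['ee_rot']);d=r.inv().apply(np.array(target)-o['tool_pos'])
    y=r.apply([0,1,0]);a=np.arctan2(y[1],y[0]);print('TCP',o['tool_pos'].round(4),'yaw_y',np.degrees(a).round(2),'F',o['contact_force'].round(1),'w',round(o['width'],4),'t',o['clock'])
    print('shift mm',(d*1000).round(1),'units',(d/.3).round(4))
    if yaw_y is not None:
        e=(a-yaw_y+np.pi/2)%np.pi-np.pi/2; print('turn rad',e.round(4),'units',(e/.08).round(2))
E
python3 - <<'E'
from h import *
T=capture('top');S=capture('side')
print(tri(T,S,(258.5,257.5),(350.4,201)),tri(T,S,(391.8,233.8),(309.6,158.2)))
a=onz(T,361.4,243,.043);b=onz(T,417.4,227.4,.043);h=onz(T,391.8,233.8,.072)
print(a,b,(a+b)/2,h,np.linalg.norm(a-b)); d=a-b; ang=np.arctan2(d[1],d[0]);print('cap y deg',np.degrees(ang))
print(onz(T,258.5,257.5,.148),onz(S,350.4,201,.148),onz(S,309.6,158.2,.072))
plan([*h[:2],.15],ang-np.pi/2)
E
```

```text
(array([0.4333, 0.0884, 0.1469]), np.float64(0.0036)) (array([ 0.5038, -0.2488,  0.0635]), np.float64(0.0015))
[ 0.48127286 -0.17393305  0.043     ] [ 0.52541571 -0.322216    0.043     ] [ 0.50334429 -0.24807452  0.043     ] [ 0.503435   -0.24674995  0.072     ] 0.1547140150278627
cap y deg 106.57791635976426
[0.43147763 0.08871349 0.148     ] [0.4353428  0.08953922 0.148     ] [ 0.50395859 -0.23307146  0.072     ]
TCP [0.2305 0.5808 0.2217] yaw_y 68.35 F [-0.6 -0.  -0.6] w 0.0909 t 0.3
shift mm [-559.  -668.5   72. ] units [-1.8633 -2.2283  0.24  ]
turn rad 0.9037 units 11.3
```

Call:
play_rows(series="1 0 0 0 0.95;1 0 0 0 0.95;1 0 0 0 0.95;1 0 0 0 0.95;1 0 0 0 0.95;1 0 0 0 0.95;1 0 0 0 0.95;1 0 0 0 0.95;1 0 0 0 0.95;1 0 0 0 0.95;1 0 0 0 0.95;1 0 0 0 0.85;1 0 0 0 0;1 0 0 0 0")

```text
clock: 1.47
tool_pos: [0.2305, 0.5809, 0.2219]
ee_rot: [0.0, 0.597, 0.802, -0.0]
contact_force: [-0.6, 0.4, 0.2]
width: 0.0913
grip_force: 0.0
```

```bash
python3 -c "
from h import *
plan([.5035,-.2475,.15],np.radians(16.6))"
```

```text
TCP [0.2305 0.5809 0.2219] yaw_y 16.68 F [-0.6  0.4  0.2] w 0.0913 t 1.4667
shift mm [-871.9   23.6   71.9] units [-2.9063  0.0788  0.2398]
turn rad 0.0015 units 0.02
```

Call:
play_rows(series="1 -0.05 0 0 0;1 -0.1 0.004 0 0;1 -0.1 0.004 0 0;1 -0.1 0.004 0 0;1 -0.1 0.004 0 0;1 -0.1 0.004 0 0;1 -0.1 0.004 0 0;1 -0.1 0.004 0 0;1 -0.1 0.004 0 0;1 -0.1 0.004 0 0;1 -0.1 0.004 0 0;1 -0.1 0.004 0 0;1 -0.1 0.004 0 0;1 -0.1 0.004 0 0;1 -0.1 0.004 0 0;1 -0.1 0.004 0 0;1 -0.1 0.004 0 0;1 -0.1 0.004 0 0;1 -0.1 0.004 0 0;1 -0.1 0.004 0 0")

```text
clock: 3.13
tool_pos: [0.4194, 0.0252, 0.2221]
ee_rot: [0.0, 0.597, 0.802, 0.0]
contact_force: [0.8, 0.4, -0.0]
width: 0.0914
grip_force: 0.0
```

Call:
play_rows(series="1 -0.1 0 0 0;1 -0.1 0 0 0;1 -0.1 0 0 0;1 -0.1 0 0 0.02;1 -0.1 0 0.04 0;1 -0.1 0 0.04 0;1 -0.1 0 0.04 0;1 -0.1 0 0.04 0;1 -0.1 0 0.04 0;1 -0.05 0 0.04 0;1 0 0 0 0;1 0 0 0 0;1 0 0 0 0")

```text
clock: 4.22
tool_pos: [0.4999, -0.246, 0.1502]
ee_rot: [-0.0, 0.598, 0.801, 0.0]
contact_force: [0.9, 0.8, 0.4]
width: 0.0915
grip_force: 0.0
```

```bash
python3 - <<'E'
from h import *
T=snap('top','t2.png');S=snap('side','s2.png')
t=cv2.imread('pics/t2.png'); s=cv2.imread('pics/s2.png')
z=lambda im,x,y,w,h:cv2.resize(im[y:y+h,x:x+w],(400,300),interpolation=cv2.INTER_CUBIC)
cv2.imwrite('pics/z2.png',np.hstack([z(t,330,190,120,90),z(s,248,100,120,90)]))
plan([.5035,-.2475,.055],np.radians(16.6))
o=get_obs();print(proj(T,o['tool_pos']),proj(S,o['tool_pos']))
E
```

```text
TCP [ 0.5001 -0.2458  0.1506] yaw_y 16.56 F [-0.   0.1  0.5] w 0.0911 t 4.3167
shift mm [-2.6  2.7 95.6] units [-0.0087  0.009   0.3187]
turn rad -0.0008 units -0.01
(np.float64(399.99142188926777), np.float64(231.1460670973616)) (np.float64(311.7253088138752), np.float64(129.80489752672761))
```

View pics/z2.png

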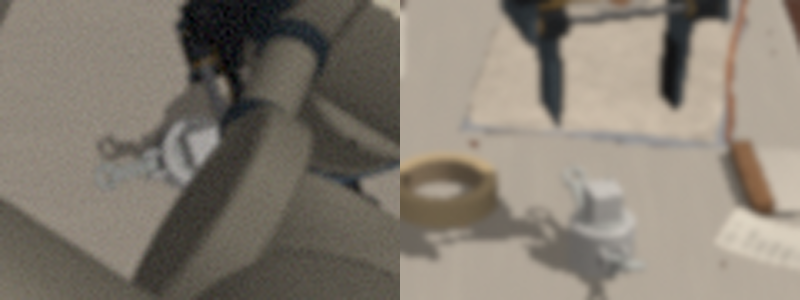

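The side crop shows the fingers straddling the head, with their midpoint at about (312,134), which agrees with the projection. I'll descend and grip.

Call:
play_rows(series="1 -0.009 0.009 0 0;1 0 0 0.06 0;1 0 0 0.06 0;1 0 0 0.06 0;1 0 0 0.06 0;1 0 0 0.05 0;1 0 0 0.028 0;1 0 0 0 0;1 0 0 0 0")

```text
clock: 5.07
tool_pos: [0.5037, -0.2483, 0.0549]
ee_rot: [0.0, 0.598, 0.801, 0.0]
contact_force: [-0.5, -0.9, 0.7]
width: 0.0914
grip_force: 0.0
```

Call:
play_rows(series="-1 0 0 0 0;-1 0 0 0 0;-1 0 0 0 0;-1 0 0 0 0;-1 0 0 0 0;-1 0 0 0 0;-1 0 0 0 0;-1 0 0 0 0;-1 0 0 0 0;-1 0 0 0 0")

```text
clock: 5.9
tool_pos: [0.5037, -0.2484, 0.0546]
ee_rot: [0.0, 0.599, 0.801, 0.0]
contact_force: [-2.9, -1.5, -5.2]
width: 0.0278
grip_force: 30.0
```

Call:
play_rows(series="-1 0 0 -0.02 0;-1 0 0 -0.05 0;-1 0 0 -0.05 0;-1 0 0 -0.08 0;-1 0 0 -0.08 0;-1 0 0 -0.08 0;-1 0 0 -0.08 0;-1 0 0 -0.08 0;-1 0 0 -0.03 0;-1 0 0 0 0;-1 0 0 0 0;-1 0 0 0 0")

```text
clock: 6.9
tool_pos: [0.5027, -0.2479, 0.2179]
ee_rot: [-0.001, 0.599, 0.801, -0.0]
contact_force: [0.1, -0.8, -4.8]
width: 0.028
grip_force: 29.9
```

```bash
python3 -c "
from h import *
plan([.4333,.0885,.2196])"
```

```text
TCP [ 0.5027 -0.2479  0.2179] yaw_y 16.47 F [ 0.1 -0.8 -4.8] w 0.028 t 6.9
shift mm [342.3  28.8  -1.1] units [ 1.141   0.0961 -0.0036]
```

Call:
play_rows(series="-1 0.03 0 -0.004 0;-1 0.06 0.006 0 0;-1 0.08 0.007 0 0;-1 0.08 0.007 0 0;-1 0.08 0.007 0 0;-1 0.08 0.007 0 0;-1 0.08 0.007 0 0;-1 0.08 0.007 0 0;-1 0.08 0.007 0 0;-1 0.08 0.007 0 0;-1 0.08 0.007 0 0;-1 0.08 0.007 0 0;-1 0.08 0.007 0 0;-1 0.08 0.007 0 0;-1 0.06 0.006 0 0;-1 0.03 0 0 0;-1 0 0 0 0;-1 0 0 0 0;-1 0 0 0 0")

```text
clock: 8.48
tool_pos: [0.4339, 0.0873, 0.2206]
ee_rot: [-0.0, 0.599, 0.801, -0.0]
contact_force: [0.4, -0.4, -4.1]
width: 0.0282
grip_force: 29.9
```

```bash
python3 - <<'E'
from h import *
T=snap('top','t3.png');S=snap('side','s3.png')
t=cv2.imread('pics/t3.png'); s=cv2.imread('pics/s3.png')
z=lambda im,x,y,w,h:cv2.resize(im[y:y+h,x:x+w],(400,600),interpolation=cv2.INTER_CUBIC)
cv2.imwrite('pics/z3.png',np.hstack([z(t,224,210,70,105),z(s,310,135,80,120)]))
plan([.4333,.0885,.2196])
for p in([.4333,.0885,.148],[.4333,.0885,.165]):print(proj(T,p),proj(S,p))
E
```

```text
TCP [0.4341 0.0871 0.2206] yaw_y 16.42 F [ 0.2  0.4 -3.9] w 0.0282 t 8.5833
shift mm [ 1.6 -0.4  1. ] units [ 0.0053 -0.0014  0.0034]
(np.float64(258.6133460552669), np.float64(256.72808258507416)) (np.float64(351.3225498318405), np.float64(200.7215610001685))
(np.float64(258.1079606343695), np.float64(256.24995694016593)) (np.float64(351.98083649607895), np.float64(193.89368204380355))
```

View pics/z3.png

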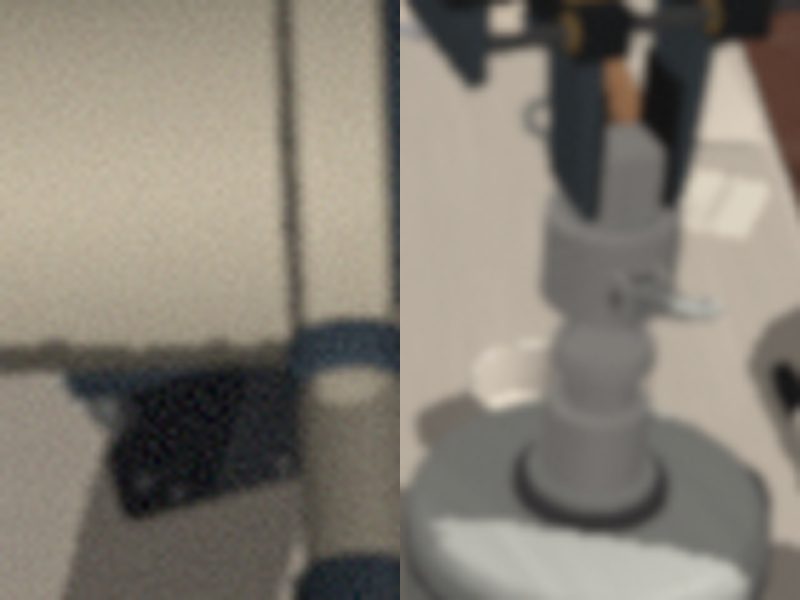

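The top view is blocked by the arm. The side crop shows the cap body centred at about x=613 over a lip at about 603, which matches the expected perspective lean. So it is aligned in x, and depth I'll check by feel. I'll descend gently.

Call:
play_rows(series="-1 0.003 0 0.01 0;-1 0 0 0.02 0;-1 0 0 0.016 0;-1 0 0 0 0;-1 0 0 0.005 0;-1 0 0 0.005 0;-1 0 0 0.005 0;-1 0 0 0 0;-1 0 0 0 0")

```text
clock: 9.33
tool_pos: [0.4339, 0.0886, 0.2024]
ee_rot: [0.0, 0.599, 0.801, 0.0]
contact_force: [-0.4, 0.5, -3.9]
width: 0.0279
grip_force: 29.9
```

```bash
python3 -c "
from h import *
plan([.4333,.0885,.2196]);print(get_obs()['moment'].round(3))"
```

```text
TCP [0.4339 0.0886 0.2024] yaw_y 16.47 F [-0.4  0.5 -3.9] w 0.0279 t 9.3333
shift mm [  0.   -0.6 -17.2] units [ 0.0002 -0.002  -0.0573]
[-0.065  0.026  0.003]
```

Contact should start about here, so I'll go down 4 mm more and read the force.

Call:
play_rows(series="-1 0 0 0.005 0;-1 0 0 0.005 0;-1 0 0 0.003 0;-1 0 0 0 0;-1 0 0 0 0")

```text
clock: 9.75
tool_pos: [0.434, 0.0886, 0.1987]
ee_rot: [0.0, 0.599, 0.801, 0.0]
contact_force: [-0.8, -1.0, 3.3]
width: 0.0281
grip_force: 29.9
```

```bash
python3 -c "
from h import *
plan([.4333,.0885,.2196]);print(get_obs()['moment'].round(3))"
```

```text
TCP [0.434  0.0886 0.1987] yaw_y 16.47 F [-0.8 -1.   3.3] w 0.0281 t 9.75
shift mm [  0.1  -0.7 -20.9] units [ 0.0003 -0.0023 -0.0698]
[-0.162  0.216  0.054]
```

The bore is catching the rim: 7 N with a moment that puts the contact on the -x, slightly -y side. I'll back up, shift about 1.6 mm towards -x and try again.

Call:
play_rows(series="-1 0 0 -0.013 0;-1 -0.001 -0.0055 0 0;-1 0 0 0 0;-1 0 0 0.005 0;-1 0 0 0.005 0;-1 0 0 0.003 0;-1 0 0 0 0;-1 0 0 0 0")

```text
clock: 10.42
tool_pos: [0.4323, 0.0878, 0.1985]
ee_rot: [-0.0, 0.599, 0.801, -0.0]
contact_force: [-3.1, -1.8, 3.6]
width: 0.0279
grip_force: 29.9
```

```bash
python3 -c "
from h import *
plan([.4333,.0885,.2196]);print(get_obs()['moment'].round(3))"
```

```text
TCP [0.4323 0.0878 0.1985] yaw_y 16.47 F [-3.1 -1.8  3.6] w 0.0279 t 10.4167
shift mm [  0.4   1.2 -21.1] units [ 0.0013  0.004  -0.0703]
[-0.371  0.655 -0.009]
```

The side force now points more clearly towards -x, -y, so the contact is on the taper. I'll shift another 1.5 mm the same way.

Call:
play_rows(series="-1 0 0 -0.01 0;-1 -0.001 -0.005 0 0;-1 0 0 0 0;-1 0 0 0.005 0;-1 0 0 0.005 0;-1 0 0 0 0;-1 0 0 0 0")

```text
clock: 11.0
tool_pos: [0.4312, 0.0871, 0.1986]
ee_rot: [0.0, 0.599, 0.801, 0.0]
contact_force: [0.0, -1.8, 3.1]
width: 0.0281
grip_force: 30.0
```

```bash
python3 -c "
from h import *
plan([.4333,.0885,.2196]);print(get_obs()['moment'].round(3))"
```

```text
TCP [0.4312 0.0871 0.1986] yaw_y 16.47 F [ 0.  -1.8  3.1] w 0.0281 t 11.0
shift mm [  0.7   2.4 -21. ] units [ 0.0024  0.0079 -0.0701]
[-0.078  0.01   0.043]
```

```bash
cat >> h.py <<'E'
def avg(n=8):
    F=[];M=[]
    for i in range(n):
        capture('top');o=get_obs();F.append(o['contact_force']);M.append(o['moment'])
    print('F',np.mean(F,0).round(2),'sd',np.std(F,0).round(2),'M',np.mean(M,0).round(4),'sd',np.std(M,0).round(4),o['tool_pos'].round(4),o['clock'])
E
python3 -c "
from h import *
avg()"
```

```text
F [ 0.55 -1.    3.38] sd [0.41 0.58 0.5 ] M [-0.1049 -0.0997 -0.0117] sd [0.0274 0.0593 0.0236] [0.4312 0.0872 0.1986] 11.4
```

Call:
play_rows(series="-1 0 0 -0.02 0;-1 0 0 0 0;-1 0 0 0 0")

```text
clock: 11.65
tool_pos: [0.4308, 0.0872, 0.2046]
ee_rot: [-0.0, 0.599, 0.801, -0.0]
contact_force: [-0.5, 0.2, -4.4]
width: 0.028
grip_force: 29.9
```

```bash
python3 - <<'E'
from h import *
avg()
S=snap('side','s4.png')
s=cv2.imread('pics/s4.png')
cv2.imwrite('pics/z4.png',cv2.resize(s[165:240,310:390],(640,600),interpolation=cv2.INTER_CUBIC))
for z in(.124,.142,.166,.19):
  print(z,proj(S,[.4312,.0875,z]))
E
```

```text
F [ 0.01  0.11 -4.06] sd [0.33 0.27 0.47] M [-0.0874  0.022  -0.0099] sd [0.0305 0.0466 0.0192] [0.4309 0.0872 0.2044] 12.05
0.124 (np.float64(351.35318768450134), np.float64(209.86572311721497))
0.142 (np.float64(352.04078905640534), np.float64(202.83115590292164))
0.166 (np.float64(352.9799109642863), np.float64(193.22338539322757))
0.19 (np.float64(353.9455311952613), np.float64(183.34452142373559))
```

View pics/z4.png

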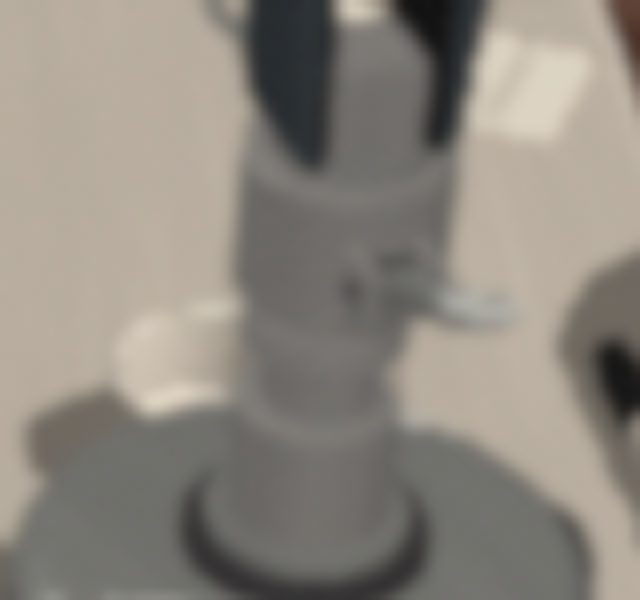

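The side zoom shows the cap about 2 mm too far towards -x now (body centre 347 against a neck line of about 338 expected). The averaged moment points to contact on the +x and +y side, so the true centre is back at about x=.4327 and further in +y. Adjusting.

Call:
play_rows(series="-1 0.0057 0.008 0 0;-1 0 0 0 0;-1 0 0 0.01 0;-1 0 0 0.01 0;-1 0 0 0 0;-1 0 0 0 0")

```text
clock: 12.6
tool_pos: [0.4333, 0.09, 0.1984]
ee_rot: [-0.0, 0.599, 0.801, 0.001]
contact_force: [1.6, 4.9, -2.4]
width: 0.0278
grip_force: 30.0
```

```bash
python3 -c "
from h import *
avg(10)"
```

```text
F [ 2.48  5.74 -2.78] sd [0.42 0.47 0.53] M [ 1.3197 -0.5006  0.0092] sd [0.0388 0.0343 0.0272] [0.4333 0.09   0.1985] 13.1
```

It's inside: 1 N axial, with the neck pushing the cap sideways towards +x, +y. I'll relieve that.

Call:
play_rows(series="-1 0.003 0.002 0 0;-1 0 0 0 0;-1 0 0 0 0")

```text
clock: 13.35
tool_pos: [0.4333, 0.0906, 0.1984]
ee_rot: [0.0, 0.599, 0.801, 0.0]
contact_force: [1.5, 2.8, -3.2]
width: 0.0276
grip_force: 29.9
```

```bash
python3 -c "
from h import *
avg(6)"
```

```text
F [ 1.97  3.21 -3.35] sd [0.19 0.43 0.34] M [ 0.6203 -0.4036 -0.032 ] sd [0.0305 0.0379 0.0343] [0.4332 0.0905 0.1985] 13.65
```

Call:
play_rows(series="-1 0.004 0.005 0 0;-1 0 0 0 0;-1 0 0 0 0")

```text
clock: 13.9
tool_pos: [0.434, 0.092, 0.1984]
ee_rot: [-0.0, 0.599, 0.801, -0.0]
contact_force: [0.9, -0.6, -4.5]
width: 0.0277
grip_force: 29.9
```

```bash
python3 -c "
from h import *
avg(6)"
```

```text
F [ 0.11 -0.28 -4.28] sd [0.48 0.81 0.64] M [-0.0774  0.0065 -0.0009] sd [0.0345 0.0194 0.0263] [0.4342 0.092  0.1985] 14.2
```

The cap is free on the neck, so I'll lower it to just above the gasket.

Call:
play_rows(series="-1 0 0 0.01 0;-1 0 0 0.01 0;-1 0 0 0.01 0;-1 0 0 0 0;-1 0 0 0 0")

```text
clock: 14.62
tool_pos: [0.4341, 0.0921, 0.1892]
ee_rot: [-0.0, 0.599, 0.801, -0.0]
contact_force: [-0.2, 0.2, -4.1]
width: 0.0278
grip_force: 29.9
```

```bash
python3 -c "
from h import *
avg(4)"
```

```text
F [-0.15  0.15 -3.68] sd [0.44 0.58 0.49] M [-0.0668  0.0301 -0.0354] sd [0.0118 0.0258 0.0245] [0.4343 0.0921 0.1896] 14.8167
```

Call:
play_rows(series="-1 0 0 0.01 0;-1 0 0 0.01 0;-1 0 0 0.01 0;-1 0 0 0.01 0;-1 0 0 0 0;-1 0 0 0 0")

```text
clock: 15.32
tool_pos: [0.4341, 0.092, 0.1773]
ee_rot: [-0.0, 0.599, 0.801, -0.0]
contact_force: [0.6, -0.4, -3.8]
width: 0.0278
grip_force: 29.9
```

```bash
python3 -c "
from h import *
avg(4)"
```

```text
F [ 0.12  0.27 -4.21] sd [0.43 0.49 0.72] M [-0.0583  0.0323 -0.0166] sd [0.0359 0.0095 0.0151] [0.4344 0.0921 0.1776] 15.5167
```

Call:
play_rows(series="-1 0 0 0.01 0;-1 0 0 0.01 0;-1 0 0 0.006 0;-1 0 0 0.006 0;-1 0 0 0.006 0;-1 0 0 0 0;-1 0 0 0 0")

```text
clock: 16.1
tool_pos: [0.4344, 0.0922, 0.1662]
ee_rot: [-0.0, 0.599, 0.801, 0.0]
contact_force: [-0.3, 3.1, 4.8]
width: 0.028
grip_force: 30.0
```

Call:
play_rows(series="-1 0 0 0.004 0;-1 0 0 0.004 0;-1 0 0 0 0;-1 0 0 0 0")

```text
clock: 16.43
tool_pos: [0.4344, 0.0922, 0.164]
ee_rot: [0.0, 0.599, 0.801, 0.0]
contact_force: [-2.3, 3.7, 8.9]
width: 0.0279
grip_force: 30.0
```

Call:
play_rows(series="-1 0.002 0 0.003 0;-1 0 0 0.003 0;-1 0 0 0 0;-1 0 0 0 0")

```text
clock: 16.77
tool_pos: [0.4343, 0.0925, 0.1624]
ee_rot: [0.0, 0.599, 0.801, 0.0]
contact_force: [-1.4, 2.0, 11.2]
width: 0.0282
grip_force: 30.0
```

Call:
play_rows(series="-1 0 0 0.003 0;-1 0 0 0 0;-1 0 0 0 0")

```text
clock: 17.02
tool_pos: [0.4344, 0.0926, 0.1615]
ee_rot: [0.0, 0.599, 0.801, 0.0]
contact_force: [-3.4, 1.0, 13.6]
width: 0.0277
grip_force: 30.0
```

Call:
play_rows(series="-1 0 0 0.003 0;-1 0 0 0 0;-1 0 0 0 0")

```text
clock: 17.27
tool_pos: [0.4347, 0.0925, 0.1606]
ee_rot: [0.001, 0.598, 0.801, 0.0]
contact_force: [-0.1, 0.8, 8.3]
width: 0.0277
grip_force: 30.0
```

Call:
play_rows(series="-1 0 0 0.002 0;-1 0 0 0 0;-1 0 0 0 0")

```text
clock: 17.52
tool_pos: [0.4346, 0.0924, 0.16]
ee_rot: [0.001, 0.598, 0.801, 0.0]
contact_force: [-0.5, -0.5, 10.1]
width: 0.0281
grip_force: 30.0
```

Call:
play_rows(series="-1 0 0 0.002 0;-1 0 0 0 0;-1 0 0 0 0")

```text
clock: 17.77
tool_pos: [0.4345, 0.0924, 0.1594]
ee_rot: [0.001, 0.598, 0.801, 0.0]
contact_force: [0.0, 0.5, 9.6]
width: 0.0282
grip_force: 30.0
```

It slipped home. I'll press on to about 25 N total to confirm the hard stop.

Call:
play_rows(series="-1 0 0 0.003 0;-1 0 0 0 0;-1 0 0 0 0")

```text
clock: 18.02
tool_pos: [0.4346, 0.0923, 0.1586]
ee_rot: [0.001, 0.598, 0.801, 0.0]
contact_force: [-0.9, 0.4, 13.1]
width: 0.0281
grip_force: 30.0
```

Call:
play_rows(series="-1 0 0 0.002 0;-1 0 0 0 0;-1 0 0 0 0")

```text
clock: 18.27
tool_pos: [0.4347, 0.0924, 0.1581]
ee_rot: [0.001, 0.598, 0.801, 0.0]
contact_force: [-3.4, -1.3, 16.2]
width: 0.0277
grip_force: 30.0
```

Call:
play_rows(series="-1 0 0 0.002 0;-1 0 0 0 0;-1 0 0 0 0")

```text
clock: 18.52
tool_pos: [0.4347, 0.0924, 0.158]
ee_rot: [0.001, 0.598, 0.801, 0.0]
contact_force: [-6.7, -1.2, 28.1]
width: 0.0276
grip_force: 30.0
```

Call:
play_rows(series="-1 0 0 0.001 0;-1 0 0 0 0;-1 0 0 0 0")

```text
clock: 18.77
tool_pos: [0.4347, 0.0924, 0.1579]
ee_rot: [0.001, 0.598, 0.801, 0.0]
contact_force: [-7.1, -2.7, 35.1]
width: 0.0279
grip_force: 30.0
```

Hard stop reached. That last step went to 35 N, over the 30 N guideline, because I queued it before reading the previous force. I'll back off to neutral at once and then release.

Call:
play_rows(series="-1 0 0 -0.006 0;-1 0 0 -0.008 0;-1 0 0 -0.007 0;-1 0 0 0 0;-1 0 0 0 0;-1 0 0 0 0")

```text
clock: 19.27
tool_pos: [0.4348, 0.0927, 0.163]
ee_rot: [0.001, 0.599, 0.801, 0.001]
contact_force: [3.2, 1.3, 5.0]
width: 0.0277
grip_force: 30.0
```

```bash
python3 -c "
from h import *
avg(4)"
```

```text
F [4.46 0.7  3.61] sd [0.59 0.83 1.03] M [ 0.1519 -0.7979 -0.0233] sd [0.1971 0.0982 0.0956] [0.4344 0.0926 0.1628] 19.4667
```

Call:
play_rows(series="-1 0 0.003 -0.006 0;-1 0 0 0 0;0 0 0 0 0;0.3 0 0 0 0;0.3 0 0 0 0;0.3 0 0 0 0;0.3 0 0 0 0;0.3 0 0 0 0;0.3 0 0 -0.03 0;0.3 0 0 -0.06 0;0.3 0 0 -0.08 0;0.3 0 0 -0.08 0;0.3 0 0 0 0;0.3 0 0 0 0")

```text
clock: 20.63
tool_pos: [0.4355, 0.093, 0.2405]
ee_rot: [0.001, 0.599, 0.801, 0.001]
contact_force: [0.6, -0.8, 0.0]
width: 0.0593
grip_force: 0.0
```

```bash
python3 - <<'E'
from h import *
avg(3)
S=snap('side','s5.png');T=snap('top','t5.png')
s=cv2.imread('pics/s5.png');t=cv2.imread('pics/t5.png')
z=lambda im,x,y,w,h:cv2.resize(im[y:y+h,x:x+w],(400,600),interpolation=cv2.INTER_CUBIC)
cv2.imwrite('pics/z5.png',np.hstack([z(t,224,200,80,120),z(s,310,135,80,120)]))
E
```

```text
F [ 0.27 -0.5  -0.16] sd [0.69 0.21 0.33] M [-0.046   0.0397  0.0406] sd [0.0212 0.0162 0.0177] [0.4344 0.0929 0.2387] 20.7833
```

View pics/z5.png

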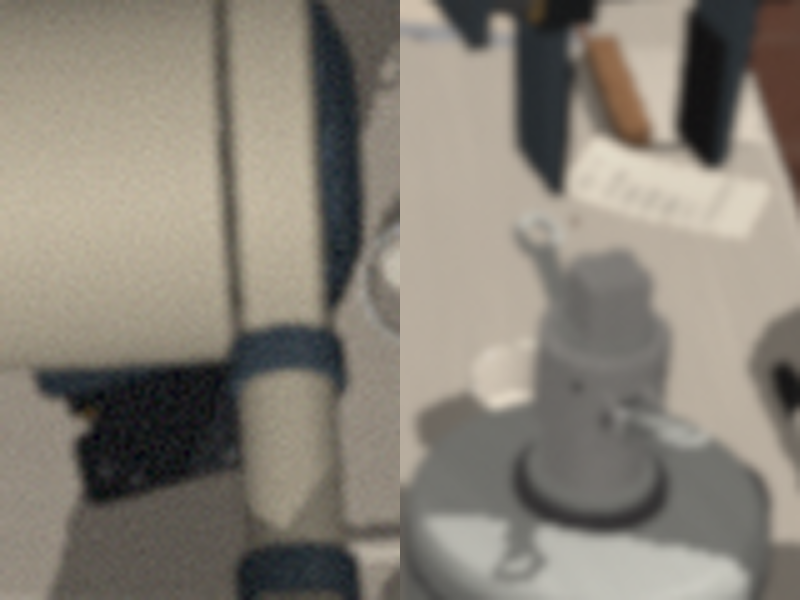

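The side crop shows the cap seated upright on the neck with both arms raised: rings at zoom (540,230) and (690,435). I'll close the fingers, go 73 mm out along tool +x over the first arm, and press straight down.

Call:
play_rows(series="-1 0.05 0 0 0;-1 0.07 0 0 0;-1 0.07 0 0 0;-1 0.053 0 0 0;-1 0 0 0.05 0;-1 0 0 0.05 0;-1 0 0 0.05 0;-1 0 0 0.03 0;-1 0 0 0 0;-1 0 0 0 0")

```text
clock: 21.72
tool_pos: [0.4139, 0.1627, 0.1851]
ee_rot: [-0.001, 0.599, 0.801, -0.001]
contact_force: [-0.0, -0.5, -0.3]
width: 0.0004
grip_force: 0.0
```

Call:
play_rows(series="-1 0 0 0.01 0;-1 0 0 0.01 0;-1 0 0 0.01 0;-1 0 0 0.01 0;-1 0 0 0 0;-1 0 0 0 0")

```text
clock: 22.22
tool_pos: [0.4142, 0.1628, 0.1736]
ee_rot: [-0.0, 0.599, 0.801, -0.0]
contact_force: [0.6, -0.4, 0.3]
width: 0.0006
grip_force: 0.0
```

Call:
play_rows(series="-1 0 0 0.01 0;-1 0 0 0.01 0;-1 0 0 0.01 0;-1 0 0 0 0")

```text
clock: 22.55
tool_pos: [0.414, 0.1627, 0.164]
ee_rot: [-0.0, 0.599, 0.801, -0.0]
contact_force: [-0.2, -0.0, 0.6]
width: 0.0001
grip_force: 0.0
```

Call:
play_rows(series="-1 0 0 0.008 0;-1 0 0 0.008 0;-1 0 0 0.008 0;-1 0 0 0 0")

```text
clock: 22.88
tool_pos: [0.4146, 0.1633, 0.1573]
ee_rot: [-0.0, 0.599, 0.801, 0.001]
contact_force: [-0.1, 5.8, 6.4]
width: 0.0007
grip_force: 3.2
```

Call:
play_rows(series="-1 0 0 0.008 0;-1 0 0 0.008 0;-1 0 0 0 0")

```text
clock: 23.13
tool_pos: [0.4145, 0.1633, 0.1525]
ee_rot: [-0.0, 0.599, 0.801, 0.001]
contact_force: [-0.4, 5.1, 5.5]
width: 0.0006
grip_force: 3.1
```

Call:
play_rows(series="-1 0 0 0.008 0;-1 0 0 0.008 0;-1 0 0 0.008 0;-1 0 0 0 0")

```text
clock: 23.47
tool_pos: [0.4144, 0.1632, 0.1453]
ee_rot: [-0.0, 0.599, 0.801, 0.0]
contact_force: [-0.6, 3.8, 4.4]
width: 0.0002
grip_force: 2.4
```

Call:
play_rows(series="-1 0 0 0.008 0;-1 0 0 0.008 0;-1 0 0 0.008 0;-1 0 0 0 0")

```text
clock: 23.8
tool_pos: [0.4145, 0.1632, 0.1381]
ee_rot: [-0.0, 0.599, 0.801, 0.0]
contact_force: [-1.4, 5.6, 6.4]
width: 0.0006
grip_force: 3.1
```

Call:
play_rows(series="-1 0 0 0.008 0;-1 0 0 0.008 0;-1 0 0 0 0")

```text
clock: 24.05
tool_pos: [0.4145, 0.1631, 0.1335]
ee_rot: [0.0, 0.599, 0.801, 0.0]
contact_force: [-1.9, 5.0, 8.9]
width: 0.0005
grip_force: 5.1
```

Call:
play_rows(series="-1 0 0 0.008 0;-1 0 0 0.008 0;-1 0 0 0 0")

```text
clock: 24.3
tool_pos: [0.4146, 0.163, 0.1287]
ee_rot: [0.0, 0.599, 0.801, 0.0]
contact_force: [-0.4, 0.7, 9.1]
width: 0.0006
grip_force: 5.7
```

Call:
play_rows(series="-1 0 0 0.008 0;-1 0 0 0.006 0;-1 0 0 0 0")

```text
clock: 24.55
tool_pos: [0.4148, 0.1626, 0.1246]
ee_rot: [0.001, 0.598, 0.801, 0.0]
contact_force: [1.1, -2.6, 10.7]
width: 0.0004
grip_force: 5.3
```

Call:
play_rows(series="-1 0 0 0.008 0;-1 0 0 0.008 0;-1 0 0 0 0")

```text
clock: 24.8
tool_pos: [0.415, 0.1627, 0.1198]
ee_rot: [0.001, 0.598, 0.801, 0.0]
contact_force: [1.4, -0.2, 10.9]
width: 0.0003
grip_force: 4.8
```

Call:
play_rows(series="-1 0 0 0.008 0;-1 0 0 0.006 0;-1 0 0 0 0")

```text
clock: 25.05
tool_pos: [0.4151, 0.1629, 0.1157]
ee_rot: [0.001, 0.599, 0.801, 0.001]
contact_force: [1.1, 1.4, 11.4]
width: 0.0007
grip_force: 4.3
```

Call:
play_rows(series="-1 0 0 0.006 0;-1 0 0 0.006 0;-1 0 0 0 0")

```text
clock: 25.3
tool_pos: [0.415, 0.1629, 0.1121]
ee_rot: [0.001, 0.599, 0.801, 0.001]
contact_force: [0.8, 1.2, 9.1]
width: 0.0006
grip_force: 4.1
```

Call:
play_rows(series="-1 0 0 0.005 0;-1 0 0 0.005 0;-1 0 0 0 0")

```text
clock: 25.55
tool_pos: [0.4151, 0.163, 0.1091]
ee_rot: [0.001, 0.599, 0.801, 0.001]
contact_force: [1.1, 1.9, 9.5]
width: 0.0005
grip_force: 3.8
```

Call:
play_rows(series="-1 0 0 0.005 0;-1 0 0 0.005 0;-1 0 0 0 0")

```text
clock: 25.8
tool_pos: [0.4151, 0.163, 0.1062]
ee_rot: [0.001, 0.599, 0.801, 0.001]
contact_force: [-0.1, 2.2, 13.0]
width: 0.0007
grip_force: 5.3
```

Call:
play_rows(series="-1 0 0 0.005 0;-1 0 0 0 0;-1 0 0 0 0")

```text
clock: 26.05
tool_pos: [0.4151, 0.1632, 0.1049]
ee_rot: [0.001, 0.599, 0.801, 0.001]
contact_force: [-0.6, 4.0, 12.6]
width: 0.0004
grip_force: 5.8
```

Call:
play_rows(series="-1 0 0 0.004 0;-1 0 0 0 0;-1 0 0 0 0")

```text
clock: 26.3
tool_pos: [0.4151, 0.1633, 0.1038]
ee_rot: [0.001, 0.599, 0.801, 0.001]
contact_force: [-1.6, 5.2, 16.6]
width: 0.0006
grip_force: 7.4
```

Call:
play_rows(series="-1 0 0 0.002 0;-1 0 0 0 0;-1 0 0 0 0")

```text
clock: 26.55
tool_pos: [0.4151, 0.1633, 0.1033]
ee_rot: [0.001, 0.599, 0.801, 0.001]
contact_force: [-2.0, 6.0, 19.7]
width: 0.0002
grip_force: 8.5
```

Call:
play_rows(series="-1 0 0 0.0015 0;-1 0 0 0 0;-1 0 0 0 0")

```text
clock: 26.8
tool_pos: [0.4148, 0.1632, 0.1026]
ee_rot: [0.0, 0.599, 0.801, 0.001]
contact_force: [-2.2, 5.2, 13.7]
width: 0.0003
grip_force: 6.2
```

The force fell, so the arm is still moving. Continuing in small steps.

Call:
play_rows(series="-1 0 0 0.002 0;-1 0 0 0 0;-1 0 0 0 0")

```text
clock: 27.05
tool_pos: [0.4149, 0.1632, 0.1021]
ee_rot: [0.0, 0.599, 0.801, 0.001]
contact_force: [-2.2, 4.3, 18.3]
width: 0.0001
grip_force: 7.3
```

```bash
python3 -c "
from h import *
avg(3)"
```

```text
F [-2.74  4.93 17.62] sd [0.38 0.62 0.37] M [ 0.5341  0.4859 -0.0102] sd [0.026  0.0232 0.0304] [0.4149 0.1632 0.1021] 27.2
```

Call:
play_rows(series="-1 0 0 0.002 0;-1 0 0 0 0;-1 0 0 0 0")

```text
clock: 27.45
tool_pos: [0.415, 0.1633, 0.1016]
ee_rot: [0.0, 0.599, 0.801, 0.001]
contact_force: [-2.8, 6.1, 20.6]
width: 0.0002
grip_force: 8.5
```

Call:
play_rows(series="-1 0 0 0.0015 0;-1 0 0 0 0;-1 0 0 0 0")

```text
clock: 27.7
tool_pos: [0.415, 0.1633, 0.1013]
ee_rot: [0.001, 0.599, 0.801, 0.001]
contact_force: [-3.8, 5.5, 24.1]
width: 0.0002
grip_force: 9.4
```

Probably at its stop. I'll lift clear over the other arm's side and look.

Call:
play_rows(series="-1 0 0 -0.01 0;-1 0.01 0 -0.03 0;-1 0 0 -0.1 0;-1 0 0 -0.12 0;-1 0 0 -0.12 0;-1 0 0 -0.1 0;-1 -0.1 0 0 0;-1 -0.12 0 0 0;-1 -0.12 0 0 0;-1 -0.12 0 0 0;-1 -0.043 0 0 0;-1 0 0 0 0;-1 0 0 0 0")

```text
clock: 28.78
tool_pos: [0.4561, 0.0204, 0.2442]
ee_rot: [-0.0, 0.599, 0.801, -0.0]
contact_force: [-0.2, 0.2, -1.0]
width: 0.0004
grip_force: 0.0
```

```bash
python3 - <<'E'
from h import *
avg(2)
plan([.4344-.0213*0,.0929,.2])
S=snap('side','s6.png');T=snap('top','t6.png')
s=cv2.imread('pics/s6.png');t=cv2.imread('pics/t6.png')
z=lambda im,x,y,w,h:cv2.resize(im[y:y+h,x:x+w],(400,600),interpolation=cv2.INTER_CUBIC)
cv2.imwrite('pics/z6.png',np.hstack([z(t,224,200,80,120),z(s,315,170,60,90)]))
# predicted tip positions of arm a for angles, cap axis ~ (.434,.091), mouth .110
u=np.array([-.284,.959,0])
for dx in(0,):
  for a in(1.1,1.3,1.45,1.571):
    e=np.radians(40)-a
    p=np.array([.434,.091,.130])+u*(.033+.056*np.cos(e))+np.array([0,0,.056*np.sin(e)])
    g=proj(S,p); print(a,((g[0]-315)*6.667+400).round(0),((g[1]-170)*6.667).round(0))
E
```

```text
F [ 0.05  0.77 -0.04] sd [0.32 0.06 0.26] M [-0.0656  0.025  -0.0282] sd [0.0387 0.0372 0.0075] [0.4558 0.0215 0.2443] 28.8833
TCP [0.4558 0.0215 0.2443] yaw_y 16.48 F [-0.3  0.8  0.2] w 0.0006 t 28.8833
shift mm [74.5 -0.3 44.3] units [ 0.2483 -0.0009  0.1478]
1.1 742.0 471.0
1.3 731.0 486.0
1.45 722.0 492.0
1.571 714.0 495.0
```

View pics/z6.png

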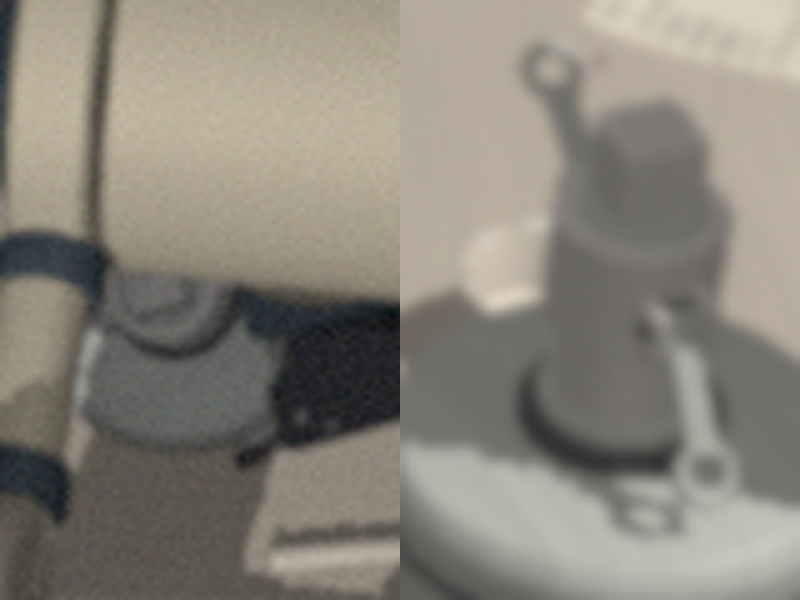

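Arm a's ring centre is at zoom (707,470) and its pivot at about (655,320). I'll compare that direction with the model for several angles.

```bash
python3 - <<'E'
from h import *
S=capture('side');u=np.array([-.284,.959,0])
for a in(1.0,1.2,1.3,1.4,1.5,1.571):
    e=np.radians(40)-a;r=[]
    for L in(0,.044):
        p=np.array([.434,.091,.130])+u*(.033+L*np.cos(e))+np.array([0,0,L*np.sin(e)]);g=proj(S,p);r.append([(g[0]-315)*6.667+400,(g[1]-170)*6.667])
    r=np.array(r);print(a,r.round(0).tolist(),(r[1]-r[0]).round(0))
E
```

```text
1.0 [[678.0, 315.0], [731.0, 429.0]] [ 53. 114.]
1.2 [[678.0, 315.0], [724.0, 444.0]] [ 45. 129.]
1.3 [[678.0, 315.0], [720.0, 449.0]] [ 41. 134.]
1.4 [[678.0, 315.0], [715.0, 453.0]] [ 36. 138.]
1.5 [[678.0, 315.0], [710.0, 455.0]] [ 31. 140.]
1.571 [[678.0, 315.0], [706.0, 456.0]] [ 28. 141.]
```

The bar's slope (about 0.19 dx/dy) and length match about π/2, so arm a is down. Now arm b, starting with the tool already 74.5 mm out on -x.

Call:
play_rows(series="-1 0 0 0.06 0;-1 0 0 0.06 0;-1 0 0 0.06 0;-1 0 0 0.03 0;-1 0 0 0.01 0;-1 0 0 0.01 0;-1 0 0 0 0")

```text
clock: 29.62
tool_pos: [0.4564, 0.0211, 0.1756]
ee_rot: [0.0, 0.598, 0.801, 0.0]
contact_force: [0.3, -0.2, 1.3]
width: 0.0006
grip_force: 0.0
```

Call:
play_rows(series="-1 0 0 0.01 0;-1 0 0 0.01 0;-1 0 0 0.01 0;-1 0 0 0 0")

```text
clock: 29.95
tool_pos: [0.4563, 0.0209, 0.1662]
ee_rot: [0.0, 0.599, 0.801, 0.0]
contact_force: [1.4, -0.7, 1.2]
width: 0.0005
grip_force: 0.8
```

Call:
play_rows(series="-1 0 0 0.008 0;-1 0 0 0.008 0;-1 0 0 0.008 0;-1 0 0 0 0")

```text
clock: 30.28
tool_pos: [0.457, 0.0204, 0.1594]
ee_rot: [0.001, 0.598, 0.801, 0.0]
contact_force: [2.7, -5.9, 8.5]
width: 0.0001
grip_force: 4.2
```

Call:
play_rows(series="-1 0 0 0.008 0;-1 0 0 0.008 0;-1 0 0 0.008 0;-1 0 0 0 0")

```text
clock: 30.62
tool_pos: [0.4569, 0.0206, 0.1521]
ee_rot: [0.001, 0.599, 0.801, 0.0]
contact_force: [2.5, -3.8, 6.0]
width: 0.0004
grip_force: 3.0
```

Call:
play_rows(series="-1 0 0 0.008 0;-1 0 0 0.008 0;-1 0 0 0.008 0;-1 0 0 0 0")

```text
clock: 30.95
tool_pos: [0.4568, 0.0207, 0.1448]
ee_rot: [0.001, 0.599, 0.801, 0.0]
contact_force: [1.9, -4.2, 4.6]
width: 0.0002
grip_force: 2.4
```

Call:
play_rows(series="-1 0 0 0.008 0;-1 0 0 0.008 0;-1 0 0 0 0")

```text
clock: 31.2
tool_pos: [0.4566, 0.0208, 0.1401]
ee_rot: [0.0, 0.599, 0.801, 0.0]
contact_force: [2.3, -2.9, 5.3]
width: 0.0005
grip_force: 2.5
```

Call:
play_rows(series="-1 0 0 0.008 0;-1 0 0 0.008 0;-1 0 0 0 0")

```text
clock: 31.45
tool_pos: [0.4568, 0.0207, 0.1354]
ee_rot: [0.001, 0.599, 0.801, 0.0]
contact_force: [2.9, -4.4, 9.0]
width: 0.0005
grip_force: 4.0
```

Call:
play_rows(series="-1 0 0 0.008 0;-1 0 0 0.006 0;-1 0 0 0 0")

```text
clock: 31.7
tool_pos: [0.4567, 0.0208, 0.1312]
ee_rot: [0.0, 0.599, 0.801, 0.0]
contact_force: [2.4, -2.8, 8.0]
width: 0.0002
grip_force: 4.3
```

Call:
play_rows(series="-1 0 0 0.006 0;-1 0 0 0.006 0;-1 0 0 0 0")

```text
clock: 31.95
tool_pos: [0.4565, 0.0211, 0.1276]
ee_rot: [0.0, 0.599, 0.801, 0.0]
contact_force: [1.8, -0.7, 8.7]
width: 0.0003
grip_force: 4.1
```

Call:
play_rows(series="-1 0 0 0.006 0;-1 0 0 0.006 0;-1 0 0 0.006 0;-1 0 0 0 0")

```text
clock: 32.28
tool_pos: [0.4563, 0.0213, 0.1222]
ee_rot: [-0.0, 0.599, 0.801, 0.0]
contact_force: [0.2, 1.4, 10.2]
width: 0.0003
grip_force: 3.8
```

Call:
play_rows(series="-1 0 0 0.006 0;-1 0 0 0.006 0;-1 0 0 0 0")

```text
clock: 32.53
tool_pos: [0.4563, 0.0213, 0.1186]
ee_rot: [-0.0, 0.599, 0.801, 0.0]
contact_force: [-0.1, -0.1, 9.7]
width: 0.0002
grip_force: 3.6
```

Call:
play_rows(series="-1 0 0 0.006 0;-1 0 0 0.004 0;-1 0 0 0 0")

```text
clock: 32.78
tool_pos: [0.4563, 0.0212, 0.1156]
ee_rot: [-0.0, 0.599, 0.801, 0.0]
contact_force: [-0.1, 0.0, 9.5]
width: 0.0007
grip_force: 3.5
```

Call:
play_rows(series="-1 0 0 0.006 0;-1 0 0 0.006 0;-1 0 0 0 0")

```text
clock: 33.03
tool_pos: [0.4563, 0.0212, 0.112]
ee_rot: [0.0, 0.599, 0.801, 0.0]
contact_force: [2.0, -0.4, 8.7]
width: 0.0003
grip_force: 3.3
```

Call:
play_rows(series="-1 0 0 0.005 0;-1 0 0 0.005 0;-1 0 0 0 0")

```text
clock: 33.28
tool_pos: [0.4563, 0.0211, 0.109]
ee_rot: [0.0, 0.599, 0.801, 0.0]
contact_force: [0.5, -1.7, 8.7]
width: 0.0003
grip_force: 3.1
```

Call:
play_rows(series="-1 0 0 0.005 0;-1 0 0 0.004 0;-1 0 0 0 0")

```text
clock: 33.53
tool_pos: [0.4563, 0.0211, 0.1063]
ee_rot: [0.0, 0.599, 0.801, 0.0]
contact_force: [1.3, -1.1, 7.6]
width: 0.0003
grip_force: 3.0
```

Call:
play_rows(series="-1 0 0 0.004 0;-1 0 0 0 0")

```text
clock: 33.7
tool_pos: [0.4564, 0.0211, 0.1052]
ee_rot: [0.0, 0.599, 0.801, 0.0]
contact_force: [0.3, -0.7, 9.1]
width: 0.0004
grip_force: 3.5
```

Call:
play_rows(series="-1 0 0 0.004 0;-1 0 0 0.003 0;-1 0 0 0 0")

```text
clock: 33.95
tool_pos: [0.4564, 0.0211, 0.1032]
ee_rot: [0.0, 0.599, 0.801, 0.0]
contact_force: [-0.3, -1.3, 11.5]
width: 0.0002
grip_force: 4.9
```

Call:
play_rows(series="-1 0 0 0.003 0;-1 0 0 0 0;-1 0 0 0 0")

```text
clock: 34.2
tool_pos: [0.4565, 0.021, 0.1024]
ee_rot: [0.0, 0.599, 0.801, 0.0]
contact_force: [-1.0, -0.7, 13.1]
width: 0.0004
grip_force: 5.7
```

Call:
play_rows(series="-1 0 0 0.003 0;-1 0 0 0 0;-1 0 0 0 0")

```text
clock: 34.45
tool_pos: [0.4565, 0.0208, 0.1016]
ee_rot: [0.0, 0.599, 0.801, 0.0]
contact_force: [-0.5, -5.9, 14.9]
width: 0.0002
grip_force: 8.2
```

Call:
play_rows(series="-1 0 0 0.002 0;-1 0 0 0 0;-1 0 0 0 0")

```text
clock: 34.7
tool_pos: [0.4565, 0.0208, 0.1011]
ee_rot: [0.0, 0.599, 0.801, 0.0]
contact_force: [-0.7, -5.3, 17.7]
width: 0.0006
grip_force: 9.2
```

Call:
play_rows(series="-1 0 0 0.002 0;-1 0 0 0 0;-1 0 0 0 0")

```text
clock: 34.95
tool_pos: [0.4566, 0.0208, 0.1006]
ee_rot: [0.001, 0.599, 0.801, 0.0]
contact_force: [-1.8, -5.2, 20.4]
width: 0.0005
grip_force: 10.2
```

Call:
play_rows(series="-1 0 0 0.0015 0;-1 0 0 0 0;-1 0 0 0 0")

```text
clock: 35.2
tool_pos: [0.4567, 0.0208, 0.1001]
ee_rot: [0.001, 0.599, 0.801, 0.0]
contact_force: [-0.8, -4.8, 17.2]
width: 0.0004
grip_force: 9.3
```

Both pushes behaved the same way. With the bar this steep, an inward push is more effective, so I'll ease the vertical load and nudge inward to confirm the stop.

Call:
play_rows(series="-1 0.003 0 -0.006 0;-1 0.003 0 0 0;-1 0 0 0 0;-1 0 0 0 0")

```text
clock: 35.53
tool_pos: [0.4566, 0.0216, 0.1018]
ee_rot: [0.001, 0.598, 0.801, -0.0]
contact_force: [2.1, -16.6, 11.4]
width: 0.0005
grip_force: 12.0
```

```bash
python3 -c "
from h import *
avg(2)"
```

```text
F [  1.35 -16.02  10.79] sd [0.25 0.55 0.24] M [-3.0388 -0.162   0.0275] sd [0.0198 0.0215 0.0255] [0.4566 0.0216 0.1018] 35.6333
```

About 19 N normal to the bar with no further motion, so arm b is at its stop. I'll retract and give arm a the same inward check.

Call:
play_rows(series="-1 -0.01 0 -0.005 0;-1 -0.01 0 -0.03 0;-1 0 0 -0.1 0;-1 0 0 -0.12 0;-1 0 0 -0.12 0;-1 0 0 -0.1 0;-1 0.08 0 0 0;-1 0.12 0 0 0;-1 0.12 0 0 0;-1 0.12 0 0 0;-1 0.08 0 0 0;-1 0 0 0 0;-1 0 0 0 0")

```text
clock: 36.72
tool_pos: [0.4123, 0.1675, 0.2435]
ee_rot: [-0.0, 0.598, 0.802, -0.0]
contact_force: [-0.7, -1.2, -0.5]
width: 0.0005
grip_force: 0.0
```

```bash
python3 - <<'E'
from h import *
plan([.4145,.1633,.1045])
S=snap('side','s7.png')
s=cv2.imread('pics/s7.png')
cv2.imwrite('pics/z7.png',cv2.resize(s[160:260,300:400],(600,600),interpolation=cv2.INTER_CUBIC))
E
```

```text
TCP [0.4123 0.1675 0.2435] yaw_y 16.62 F [-0.7 -1.2 -0.5] w 0.0005 t 36.7167
shift mm [ -4.7   1.  139. ] units [-0.0157  0.0035  0.4635]
```

View pics/z7.png

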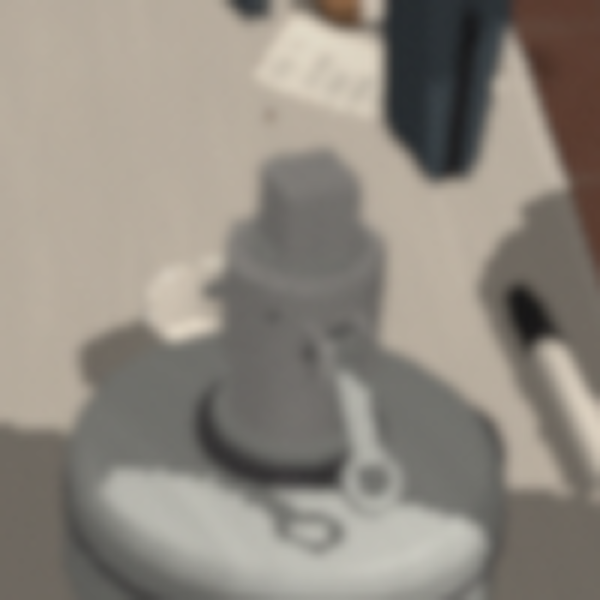

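The cap is seated, arm a is down (ring at zoom (373,483)) and arm b is out of sight behind it, no longer raised. One inward check on arm a.

Call:
play_rows(series="-1 0.005 0 0.08 0;-1 0 0.003 0.1 0;-1 0 0 0.1 0;-1 0 0 0.1 0;-1 0 0 0.06 0;-1 0 0 0.022 0;-1 0 0 0 0;-1 0 0 0 0")

```text
clock: 37.43
tool_pos: [0.4137, 0.1674, 0.1051]
ee_rot: [-0.0, 0.599, 0.801, -0.0]
contact_force: [0.7, 0.4, 5.6]
width: 0.0006
grip_force: 3.0
```

Call:
play_rows(series="-1 -0.007 0 0 0;-1 -0.007 0 0 0;-1 0 0 0 0;-1 0 0 0 0")

```text
clock: 37.77
tool_pos: [0.4147, 0.1649, 0.1057]
ee_rot: [-0.001, 0.6, 0.8, 0.001]
contact_force: [-6.1, 22.1, 4.8]
width: 0.0007
grip_force: 11.6
```

It's solid at its stop with about 20 N on the bar. I'll retract clear.

Call:
play_rows(series="-1 0.01 0 0 0;-1 0.02 0 0 0;-1 0.02 0 -0.05 0;-1 0 0 -0.1 0;-1 0 0 -0.12 0;-1 0 0 -0.12 0;-1 0 0 -0.1 0;-1 0.1 0 0 0;-1 0.12 0 0 0;-1 0.12 0 0 0;-1 0.1 0 0 0;-1 0.1 0 0 0;-1 0 0 0 0;-1 0 0 0 0")

```text
clock: 38.93
tool_pos: [0.3644, 0.3346, 0.2523]
ee_rot: [0.0, 0.598, 0.802, -0.0]
contact_force: [-0.2, 0.0, 0.1]
width: 0.0003
grip_force: 0.0
```

```bash
python3 - <<'E'
from h import *
avg(2)
S=snap('side','s8.png');T=snap('top','t8.png')
s=cv2.imread('pics/s8.png');t=cv2.imread('pics/t8.png')
z=lambda im,x,y,w,h:cv2.resize(im[y:y+h,x:x+w],(400,600),interpolation=cv2.INTER_CUBIC)
cv2.imwrite('pics/z8.png',np.hstack([z(t,210,180,110,165),z(s,310,150,80,120)]))
E
```

```text
F [-0.09 -0.12 -0.16] sd [0.11 0.75 0.11] M [-0.0738  0.0258 -0.0057] sd [0.023  0.0112 0.0123] [0.3648 0.3332 0.2522] 39.0333
```

View pics/z8.png

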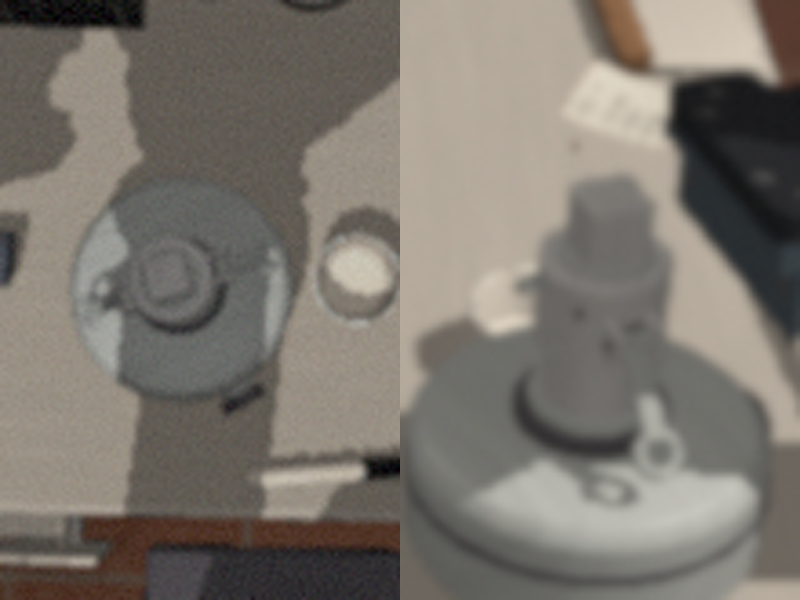

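The cap is upright and home. In the top crop arm a shows at (105,290) and arm b at about (250,260), both down, and the cup is undisturbed at (358,270). Nothing touches the robot, so I'm handing in.

```bash
python3 -c "
from h import *
print(finish_job())"
```

```text
the job is handed in; nothing more can be done
None
```

The cap is fully home on the neck and both cam arms are down at their stops with the robot clear, but one seating step peaked at about 35 N, over the 30 N seal limit; the job is handed in and no verdict was returned.

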